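Free the water filter's service hatch

ROBOT

A 7-joint arm with a two-finger parallel gripper is mounted at the origin on a cart in front of the work surface, level with it; the furniture and walls round the work are solid. World frame = base frame: x ahead of the robot, y to its left, z up, the work surface at z = 0. Lengths are in m, angles in degrees, forces in N, time in s.
With the tool pointing down it reaches from about 0.35 to 0.9 m from the base axis. Payload 8.1 kg.
Tool frame: the origin (TCP) lies between the finger pads; the fingertips stand 17 mm ahead of it and the grasp point (between the pads) lies 2 mm behind it; z points along the fingers, y is the line along which they close (so a half turn about z gives the same grasp; the last joint's range is limited). The gripper opens to 92 mm and grips with 3 to 60 N. Pads are 19 mm wide; open, the fingers measure 130 mm over their backs; the gripper's body (75 mm by 190 mm) begins 47 mm behind the grasp point.
Start: joints at [-78.243, 24.895, 1.432, 90.138, -0.665, 64.973, -4.303], TCP at [0.189, 0.596, 0.244] pointing down, gripper open.
Joint ranges: [-149.89, 149.89], [-25.12, 119.58], [-72.63, 75.52], [4.76, 147.25], [-75.54, 255.54], [6.69, 114.76], [-157.13, 157.13]. Speed limits (degrees/s): [127.2, 127.2, 172.46, 172.46, 180, 180, 180].

INTERFACE

Orientations are given as [roll, pitch, yaw] about the fixed x, y, z axes, in that order (R = Rz(yaw) Ry(pitch) Rx(roll)).
In Python, from workcell import env gives the robot as it stands.
- The arm moves only by the tool drive_tool, never from a script. Its argument "steps" is a list of rows, each a list of 5 numbers: the gripper command: -1 is shut, 1 is fully open, values between are in proportion, then the shift along the tool's x, y, z in m, then the turn about the tool's z in degrees. In form: [[gripper, dx, dy, dz, yaw], ...]. A call has 1 to 12 rows; each row shifts and turns the commanded pose from where the row before left it, along the tool's axes as they then stand; what a row does not reach is not made up. A row lasts 1/8 s, in which the tool goes at most 62.5 mm and 10.7 degrees, less where a joint would pass 70% of its speed; a pose out of reach is approached as far as the arm can. A call is refused whole if a number of a shift passes 0.0625 or a number of a turn 10.7, either way. A call with a gripper value outside its range is refused whole. The fingers move at their own pace and stop on an object; "squeeze" is the grip in N (left out, the last holds). Time passes only in rows, so rows that do not move let the fingers close. It gives the time, the measured TCP pose, the force, the opening and the grip force at its end, in the units of the state.
- env.observe(): the state, without advancing time (a new reading comes with each control period).
- env.grab_frame(name): name is "scene" or "top" or "wrist"; returns a dict with "frame" (384x512x3 uint8, red, green, blue), "fov_y" (degrees; the focal length in pixels is half the picture's height over the tangent of half this angle, whatever the lens; pixels are square), "cx", "cy" (the principal point, pixels), "rvec" (rotation vector, rad) and "tvec" (3), from world to camera coordinates, as OpenCV has them. Camera axes: x right, y down, z forward; pixel columns grow to the right and rows downward; lengths in m; the calibration is good to about 2 mm. The wrist camera is an equidistant fisheye: a pixel r from the principal point sees the ray r / f radians off the axis. A picture is of the moment at which its call begins. There is no depth.
- env.sign_off(): hands the job in; it is judged then, once.
Trained networks look in a picture, given as the dict that the camera call returned (one of the last four; its "shot" number tells which), for a name from the list of things; names that differ only in an ending like _2 or _b are one class to them, and where a whole thing is asked for, a point or a joint stands for the part that bears it (a point fixed in the world has none). Each returns a list of dicts, best first, with "conf" (0 to 1); they miss things now and then, are a little off and sometimes report something else, mostly with a low value. They report only what shows in the picture. A call takes as long as a camera call. They do not tell look-alikes from the thing itself.
- env.silhouettes(name, picture): "pixels" (384x512 bool, what is visible of it) and "rect" ([left, top, right, bottom] in pixels, round what is visible of it).
- env.tip_of(name, picture): "point" ([column, row] in pixels: a listed point, or the origin of a listed thing).
The state is a dict: "time_s": time; "joints": joint angles; "qvel": joint speeds; "effort": joint torques, N m; "tcp_pos": TCP position; "ee_rot": TCP orientation; "contact_force": force on the tool from outside, world axes, zero at the start; "ft_torque": the same for the moment, N m; "finger_gap": finger opening in m; "finger_force": force on a finger pad.
Only numpy, scipy, OpenCV 4.12 (cv2) and the standard library are available. Lean on these libraries where they do the work, as an engineer would, in place of code of your own. Each camera call takes 0.05 s, during which the arm holds its last target. There are 200 camera calls.

TASK

Open the service hatch of the water filter on the worktop so that its cartridge can be changed: take the flat-bladed screwdriver (the one with the block-shaped handle) from the wooden stand, fit it in the slotted fastener and give that a quarter turn anticlockwise, until its wing clears the hatch and the hatch springs up. Then hang the screwdriver back upright in the hole of the stand it came from; leave the awl with the round, pear-shaped handle in its place.

Things in the scene. Friction and masses are not known exactly. Their poses are not given: they have to be found in the camera images.
- screwdriver: Flat-bladed screwdriver hanging upright in either hole of the stand; 130 mm, 0.12 kg. Origin: mid lower edge of the blade; z up the shaft, x along the blade's width. Blade 20 mm wide (x), 3.5 mm thick (y); 8 mm shaft; collar 40 x 34 mm at z = 60 to 66 mm; wooden block handle at z = 66 to 130 mm, 30 mm (x) by 26 mm (y): its broad flats are parallel to the blade, grip it across y.
- awl: The other tool in the stand, to be left alone: thin round pointed shaft, pear-shaped wooden handle 36 mm wide. Same length (130 mm), same collar. Origin at its point, z up.
- tool_stand: Low fixed wooden stand, 170 mm (x) by 80 mm (y), origin at mid underside. Deck top at z = 75 mm. Two holes in the deck at x = -38 and +38 mm, each 31 mm (x) by 16 mm (y); a tool hangs in each by its collar, its tip 15 mm above the worktop, blade width along the hole (within 5 degrees). Lift a tool 65 mm or more to draw it clear.
- fastener_slot (a point): Point on the turning axis of the round steel fastener (34 mm across) at the near end of the white filter box (fixed, 200 x 140 x 60 mm); on the slot's floor, 69.5 mm above the worktop. x along the slot to the wing's tip (34 mm out), z up; turns with the fastener. Slot 9 mm wide, 28 mm long, ends open; 9 mm above the floor it flares to a 19 mm mouth, top at 17.5 mm. The blade has 16 degrees of play each way.
- fastener (a joint): Turn of the fastener in rad, anticlockwise from above: 0 = wing square over the hatch, 1.62 = stop. Starts at 0 to 0.17. Takes about 0.06 N m and stays where it is left. The wing clears the hatch at about 1.0. Because of the blade's play the tool must turn some 16 degrees further than the fastener.
- hatch (a joint): Thin aluminium hatch (140 x 136 mm) on the filter, hinged at the end away from the fastener: opening angle in rad. 0 = shut; the wing holds it at about 0.01. Sprung: once the wing is clear it rises by itself within a second to about 0.4 (near edge some 55 mm up) and stays up.
There are look-alikes about, which are no part of the job. Leave any blue look-alike of the screwdriver alone.

How it is judged (in metres and radians):
On the way:
1. the hatch is freed and rises while the screwdriver's blade is in the fastener's slot (tip within 20 mm of the slot's centre) (value of joint hatch above 0.12 rad and distance between screwdriver and fastener_slot below 0.02 m), for 0.1 s.
At the end, for the whole second after the job is handed in: The hatch stands up by more than 0.3 rad, and the screwdriver hangs at rest in the hole it came from: upright within 10 degrees and within 20 mm of where it was at the start (value of joint hatch above 0.3 rad and distance of screwdriver from where it was at the start of the episode below 0.02 m and angle between screwdriver's own z axis and vertical below 0.17 rad and linear speed of screwdriver below 0.02 m/s); the robot touches nothing.
It fails at once if the awl is moved more than 50 mm from its place (distance of awl from where it was at the start of the episode above 0.05 m).
It also fails if it takes over 45 s, if anything falls off the work surface, if the arm or the gripper's body presses on something with over 40 N, if the wrist force passes 120 N, or if a joint passes its speed limit or range.

## Working session

There is one attempt and no reset: what is moved stays moved. The work goes in short steps, Python scripts to look and compute and a tool call to move; the robot and the scene stay as the last step left them, time stands still between calls to the robot, and variables do not carry over. Pictures are saved under pics/ and viewed, at most 10 in all, crops included, and the job is handed in when it is done.

Besides the shell and the picture viewer there is one more tool, called after "Request:" as a command line: name --pt "numbers of a row" for each row, then --argument value for the rest. drive_tool: Moves the arm, as the interface text tells. Its arguments: {"type":"object","properties":{"steps":{"type":"array","items":{"type":"array","items":{"type":"number"}}},"squeeze":{"type":"number"}},"required":["steps"]}

```bash
mkdir -p pics
cat > h.py <<'E'
import numpy as np, cv2
from workcell import env
from scipy.spatial.transform import Rotation as Ro
def ray(p,u,v):
    f=p["frame"].shape[0]/2/np.tan(np.radians(p["fov_y"])/2)
    a=np.array([u-p["cx"],v-p["cy"]])/f
    if p.get("fish"):
        r=np.linalg.norm(a)+1e-12; d=np.r_[a/r*np.sin(r),np.cos(r)]
    else: d=np.r_[a,1]
    R=cv2.Rodrigues(np.array(p["rvec"],float))[0]; t=np.array(p["tvec"],float).ravel()
    return -R.T@t, R.T@d
def at_z(p,u,v,z):
    o,d=ray(p,u,v); return o+d*(z-o[2])/d[2]
def proj(p,X):
    f=p["frame"].shape[0]/2/np.tan(np.radians(p["fov_y"])/2)
    R=cv2.Rodrigues(np.array(p["rvec"],float))[0]; t=np.array(p["tvec"],float).ravel()
    c=R@np.array(X)+t
    if p.get("fish"):
        r=np.hypot(c[0],c[1])+1e-12; th=np.arctan2(r,c[2]); return p["cx"]+f*th*c[0]/r, p["cy"]+f*th*c[1]/r
    return p["cx"]+f*c[0]/c[2], p["cy"]+f*c[1]/c[2]
def tri(rs):
    A=0;b=0
    for o,d in rs:
        d=d/np.linalg.norm(d); P=np.eye(3)-np.outer(d,d); A=A+P; b=b+P@o
    return np.linalg.solve(A,b)
def shot(n):
    p=env.grab_frame(n); p["fish"]=(n=="wrist"); return p
def save(fr,name): cv2.imwrite("pics/"+name,fr[:,:,::-1])
E
python3 - <<'E'
from h import *
P={n:shot(n) for n in("scene","top")}
save(np.hstack([cv2.resize(P[n]["frame"],(800,600)) for n in ["scene"]]),"s.png");save(cv2.resize(P["top"]["frame"],(800,600)),"t.png")
for n,p in P.items():
    for k in("screwdriver","awl","tool_stand","fastener_slot"):
        print(n,k,[(np.round(d["point"],1).tolist(),round(d["conf"],2)) for d in env.tip_of(k,p)],[(np.round(d["rect"]).tolist(),round(d["conf"],2)) for d in env.silhouettes(k,p)])
E
```

```text
scene screwdriver [([322.5, 227.7], 0.61), ([204.2, 189.2], 0.6)] [([314.0, 178.0, 336.0, 229.0], 0.67), ([233.0, 205.0, 260.0, 262.0], 0.61)]
scene awl [] [([270.0, 196.0, 295.0, 234.0], 0.81)]
scene tool_stand [([262.4, 255.3], 0.67)] [([215.0, 210.0, 311.0, 284.0], 0.85)]
scene fastener_slot [([206.7, 190.3], 0.53)] [([196.0, 182.0, 216.0, 200.0], 0.54)]
top screwdriver [([314.4, 143.1], 0.69), ([311.1, 220.7], 0.62)] [([310.0, 122.0, 338.0, 148.0], 0.75), ([307.0, 209.0, 328.0, 232.0], 0.6)]
top awl [([318.8, 190.4], 0.87)] [([314.0, 176.0, 334.0, 196.0], 0.67)]
top tool_stand [([316.3, 210.7], 0.65), ([312.6, 219.7], 0.22)] [([290.0, 169.0, 343.0, 247.0], 0.83)]
top fastener_slot [([240.5, 213.3], 0.47)] [([236.0, 199.0, 250.0, 219.0], 0.63)]
```

View pics/s.png

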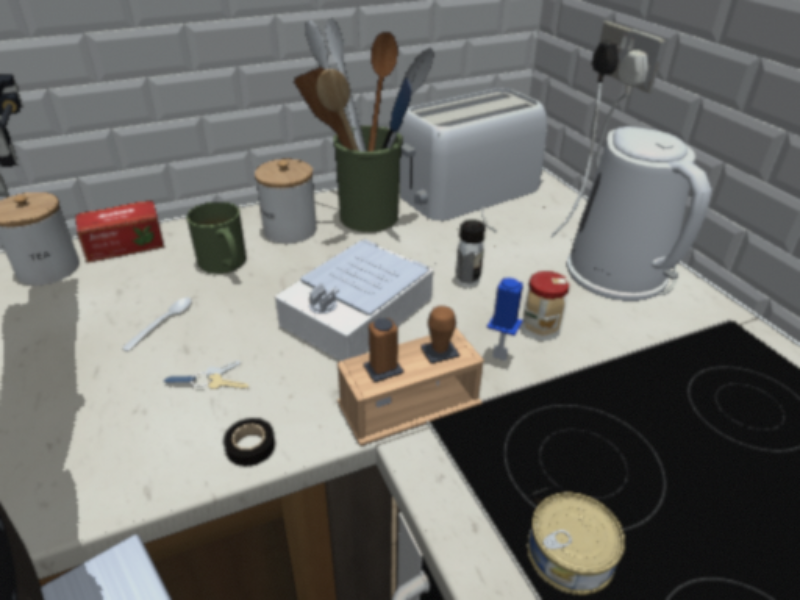

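View pics/t.png

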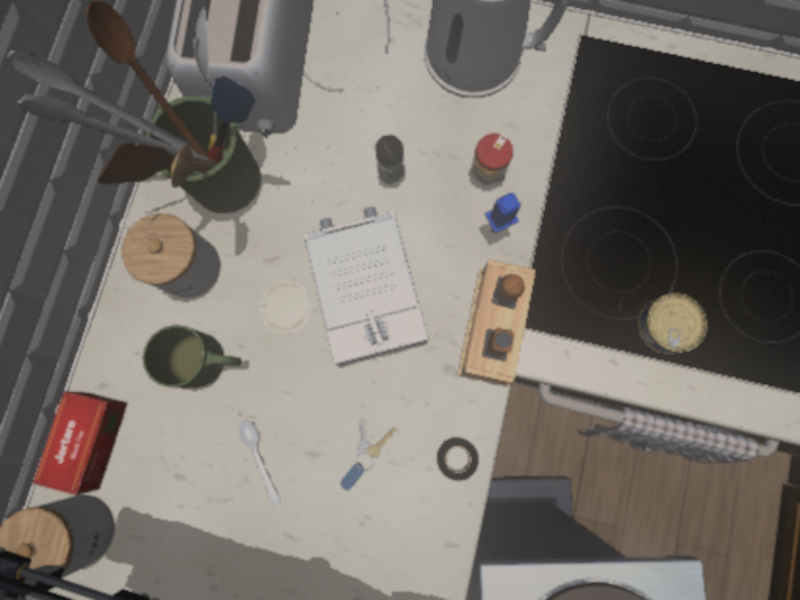

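Candidates, in 512-wide pixels:
- **Brown block handle in the stand:** scene (246,222), top (320,218). It fits the description: block-shaped, wooden, hanging in the stand.
- **Brown pear handle in the stand:** scene (282,212), top (327,184). This is the awl.
- **Blue block handle standing free:** scene (325,195), top (323,133). This is the look-alike to leave alone.

The fastener is at scene (206,190), top (240,211). I'll confirm with one crop.

Run:
```python
from h import *
s,t=shot("scene"),shot("top")
a=cv2.resize(s["frame"][170:290,190:350],(560,420),interpolation=cv2.INTER_CUBIC); b=cv2.resize(t["frame"][110:260,220:350],(0,0),fx=2.8,fy=2.8,interpolation=cv2.INTER_CUBIC)
c=np.zeros((420,400,3),np.uint8); c[:,:364]=b
save(cv2.resize(np.hstack([a[:,:430],c[:,:364]]),(794,420)),"c.png")
def cen(d): 
    y,x=np.nonzero(d["pixels"]); return x.mean(),y.mean()
for k in("tool_stand","screwdriver","awl","fastener_slot"):
    for d in env.silhouettes(k,t):
        y,x=np.nonzero(d["pixels"]); r=cv2.minAreaRect(np.c_[x,y].astype(np.float32))
        print(k,"top",np.round(cen(d),1),[np.round(at_z(t,*q,{"tool_stand":.075,"fastener_slot":.085}.get(k,.145)),3).tolist() for q in cv2.boxPoints(r)])
    for d in env.silhouettes(k,s): print(k,"scene",np.round(cen(d),1))
fs=env.tip_of("fastener_slot",s); ft=env.tip_of("fastener_slot",t)
if fs and ft: print("fast tri",tri([ray(s,*fs[0]["point"]),ray(t,*ft[0]["point"])]), at_z(s,*fs[0]["point"],.0695),at_z(t,*ft[0]["point"],.0695))
# handle top centre by eye: scene (245,206), top (321.5,217)
print("handle top",tri([ray(s,245,206.5),ray(t,321.5,217)]),at_z(t,321.5,217,.145),at_z(s,245,206.5,.145))
print(env.observe())
```

```text
tool_stand top [317.3 208.1] [[0.414, 0.187, 0.075], [0.585, 0.149, 0.075], [0.568, 0.065, 0.075], [0.398, 0.106, 0.075]]
tool_stand scene [260.7 249.3]
screwdriver top [322.5 136.4] [[0.635, 0.152, 0.145], [0.66, 0.106, 0.145], [0.624, 0.089, 0.145], [0.6, 0.135, 0.145]]
screwdriver top [318.9 220.1] [[0.436, 0.157, 0.145], [0.475, 0.15, 0.145], [0.47, 0.115, 0.145], [0.43, 0.123, 0.145]]
screwdriver scene [323.3 200.8]
screwdriver scene [244.7 225.4]
screwdriver scene [233.9 175.8]
awl top [325.6 186. ] [[0.508, 0.142, 0.145], [0.549, 0.128, 0.145], [0.538, 0.095, 0.145], [0.498, 0.109, 0.145]]
awl scene [281.6 214. ]
fastener_slot top [240.6 211.6] [[0.487, 0.328, 0.085], [0.509, 0.306, 0.085], [0.477, 0.276, 0.085], [0.456, 0.298, 0.085]]
fastener_slot scene [205.6 190.5]
fast tri [0.47884535 0.30114008 0.08025052] [0.48696751 0.31350647 0.0695    ] [0.47937507 0.30216663 0.0695    ]
handle top [0.4587502  0.13148712 0.14850063] [0.45917755 0.13091052 0.145     ] [0.46127645 0.13492432 0.145     ]
{'time_s': 1.5, 'joints': array([-78.24236203,  24.89454404,   1.43347466,  90.13854045,
        -0.66231218,  64.97410717,  -4.30203998]), 'qvel': array([ 0.00468266,  0.03635631,  0.03819867,  0.06446614, -0.03026718,
       -0.07346381, -0.05015494]), 'effort': array([-1.66426275e-04, -6.67662406e+01,  9.83781181e-01, -3.14803076e+01,
       -6.06766320e-02,  3.25561711e-02,  2.72977570e-05]), 'tcp_pos': array([0.18940708, 0.59561155, 0.24374165]), 'ee_rot': array([1.79998622e+02, 3.13876698e-03, 1.62359817e+02]), 'contact_force': array([-0.31956871,  0.62828194,  0.30790784]), 'ft_torque': array([-0.02357184, -0.02455885, -0.00224178]), 'finger_force': 0.0, 'finger_gap': 0.09171084479249186}
```

View pics/c.png

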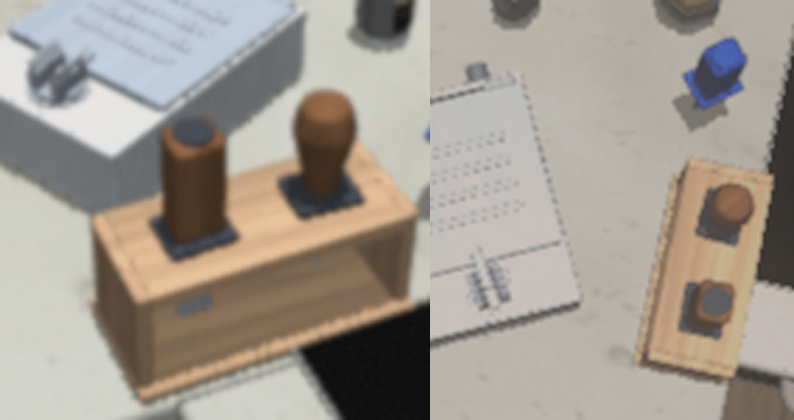

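Confirmed: the screwdriver is the brown block handle in the near hole (crop (193,185), the stand's -x end). The awl is at crop (323,150), and the blue tool is outside the stand. Next I'll move above it and then turn.

Request:
drive_tool --pt "0.6 0 0 -0.04 0" --pt "0.6 -0.039 -0.036 -0.004 0" --pt "0.6 -0.039 -0.036 -0.004 0" --pt "0.6 -0.039 -0.036 -0.004 0" --pt "0.6 -0.039 -0.036 -0.004 0" --pt "0.6 -0.039 -0.036 -0.004 0" --pt "0.6 -0.039 -0.036 0 0" --pt "0.6 -0.039 -0.036 0 0" --pt "0.6 -0.039 -0.036 0 0" --pt "0.6 -0.039 -0.036 0 0" --pt "0.6 -0.039 -0.036 0 0" --pt "0.6 0 0 0 10" --squeeze 30

```text
time_s: 3.0
tcp_pos: [0.4537, 0.13, 0.3041]
ee_rot: [-180.0, 0.1, 151.9]
contact_force: [-0.6, 1.9, 0.2]
finger_gap: 0.0734
finger_force: 0.0
```

Request:
drive_tool --pt "0.6 0 0 0 10.5" --pt "0.6 0 0 0 10.5" --pt "0.6 0 0 0 10.5" --pt "0.6 0 0 0 10.5" --pt "0.6 0 0 0 10.5" --pt "0.6 0 0 0 10.5" --pt "0.6 0 0 0 10.5" --pt "0.6 0 0 0 10.5" --pt "0.6 0 0 0 10.5" --pt "0.6 0 0 0 10.5" --pt "0.6 0 0 0 10.5" --pt "0.6 0 0 0 10.5"

```text
time_s: 4.5
tcp_pos: [0.4519, 0.1344, 0.3039]
ee_rot: [-180.0, -0.0, 26.0]
contact_force: [0.7, -0.1, -0.2]
finger_gap: 0.0734
finger_force: 0.0
```

Request:
drive_tool --pt "0.6 0 0 0 10" --pt "0.6 0 0 0 10" --pt "0.6 0 0 0 10" --pt "0.6 0 0 0 9" --pt "0.6 0 0 0 0"

```text
time_s: 5.12
tcp_pos: [0.4519, 0.1345, 0.3038]
ee_rot: [-180.0, -0.0, -12.6]
contact_force: [0.3, -0.7, 0.0]
finger_gap: 0.0734
finger_force: 0.0
```

Run:
```python
from h import *
o=env.observe(); print({k:np.round(o[k],3).tolist() for k in("time_s","tcp_pos","ee_rot","joints")})
w=shot("wrist"); save(cv2.resize(w["frame"],(800,600)),"w1.png")
for k,z in(("screwdriver",.145),("awl",.145),("tool_stand",.075),("fastener_slot",.085)):
    for d in env.silhouettes(k,w):
        y,x=np.nonzero(d["pixels"]); r=cv2.minAreaRect(np.c_[x,y].astype(np.float32))
        print(k,d["conf"],np.round([x.mean(),y.mean()]),[np.round(at_z(w,*q,z),3)[:2].tolist() for q in cv2.boxPoints(r)])
for d in env.tip_of("fastener_slot",w): print(d,at_z(w,*d["point"],.0695))
print("handle top exp px",proj(w,[.459,.131,.145]))
```

```text
{'time_s': 5.125, 'tcp_pos': [0.452, 0.134, 0.304], 'ee_rot': [-179.984, -0.009, -12.575], 'joints': [-55.161, 7.292, 36.769, 107.523, -4.756, 66.68, -119.305]}
screwdriver 0.74 [256. 166.] [[0.492, 0.137], [0.486, 0.112], [0.444, 0.121], [0.45, 0.147]]
screwdriver 0.66 [237.  13.] [[0.611, 0.134], [0.646, 0.126], [0.636, 0.09], [0.602, 0.097]]
awl 0.68 [258. 100.] [[0.524, 0.132], [0.553, 0.122], [0.544, 0.092], [0.514, 0.102]]
tool_stand 0.85 [257. 128.] [[0.584, 0.137], [0.569, 0.069], [0.405, 0.103], [0.421, 0.176]]
fastener_slot 0.56 [131. 171.] [[0.503, 0.329], [0.52, 0.292], [0.479, 0.267], [0.461, 0.303]]
handle top exp px (np.float64(256.2614300448037), np.float64(175.24529092695875))
```

View pics/w1.png

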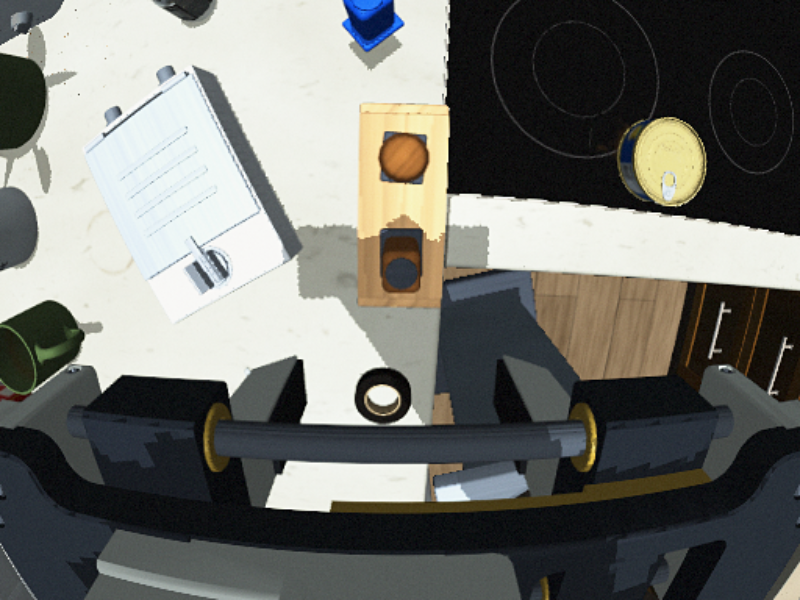

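The wrist view shows the block handle's top at (401,272) of 800 wide, where I predicted it. The awl is at (404,157) and the stand is aligned with the image axes. The fastener is at about (208,266) with its wing pointing upper-left over the hatch. I'll descend and grip.

Request:
drive_tool --pt "0.6 0.005 0.001 0.03 0" --pt "0.6 0 0 0.04 0" --pt "0.6 0 0 0.04 0" --pt "0.6 0 0 0.04 0" --pt "0.6 0 0 0.03 0" --pt "0.6 0 0 0.011 0" --pt "0.6 0 0 0 0" --pt "-1 0 0 0 0" --pt "-1 0 0 0 0" --pt "-1 0 0 0 0" --pt "-1 0 0 0 0" --pt "-1 0 0 0 0" --squeeze 40

```text
time_s: 6.92
tcp_pos: [0.4567, 0.1324, 0.1128]
ee_rot: [-180.0, -0.0, -12.6]
contact_force: [-1.3, 0.4, 0.2]
finger_gap: 0.0281
finger_force: 0.0
```

Request:
drive_tool --pt "-1 0 0 0 0" --pt "-1 0 0 0 0" --pt "-1 0 0 0 0"

```text
time_s: 7.3
tcp_pos: [0.4566, 0.1324, 0.1128]
ee_rot: [-180.0, 0.0, -12.6]
contact_force: [-1.3, 0.4, 1.8]
finger_gap: 0.0255
finger_force: 40.0
```

Request:
drive_tool --pt "-1 0 0 -0.02 0" --pt "-1 0 0 -0.03 0" --pt "-1 0 0 -0.04 0" --pt "-1 0 0 -0.04 0" --pt "-1 0 -0.03 -0.01 -5" --pt "-1 0 -0.04 0 -10" --pt "-1 0 0 0 -10" --pt "-1 0 0 0 0"

```text
time_s: 8.3
tcp_pos: [0.4682, 0.2011, 0.2523]
ee_rot: [180.0, 0.1, 12.3]
contact_force: [0.4, -1.5, -1.9]
finger_gap: 0.0256
finger_force: 40.0
```

Run:
```python
from h import *
o=env.observe(); print({k:np.round(o[k],3).tolist() for k in("time_s","tcp_pos","ee_rot","joints","contact_force")})
P={n:shot(n) for n in("wrist","scene","top")}; R=[]
w=P["wrist"]
for n,p in P.items():
    for d in env.tip_of("fastener_slot",p)[:2]:
        print(n,np.round(d["point"],1),round(d["conf"],2),np.round(at_z(p,*d["point"],.0695),4),); 
    for d in env.silhouettes("fastener_slot",p)[:1]: print(n,d["rect"])
u,v=map(int,proj(w,[.48,.302,.08])); print(u,v)
def crop(p,X,h): 
    u,v=map(int,np.round(proj(p,X))); return u-h,v-h,cv2.resize(p["frame"][max(0,v-h):v+h,max(0,u-h):u+h],(400,400),interpolation=cv2.INTER_CUBIC)
a=crop(w,[.48,.302,.08],40);b=crop(P["top"],[.48,.302,.08],25);print(a[:2],b[:2])
save(np.hstack([a[2],b[2]]),"f1.png")
```

```text
{'time_s': 8.3, 'tcp_pos': [0.468, 0.201, 0.252], 'ee_rot': [179.972, 0.051, 12.318], 'joints': [-54.187, 14.338, 31.115, 107.135, -8.406, 60.841, -97.425], 'contact_force': [0.376, -1.468, -1.886]}
wrist [171.1 143.6] 0.68 [0.4856 0.3003 0.0695]
wrist [152.9, 116.0, 187.9, 164.6]
scene [210.5 190.3] 0.59 [0.4923 0.2996 0.0695]
scene [196.8, 183.1, 217.9, 199.3]
166 149
(126, 110) (214, 187)
```

View pics/f1.png

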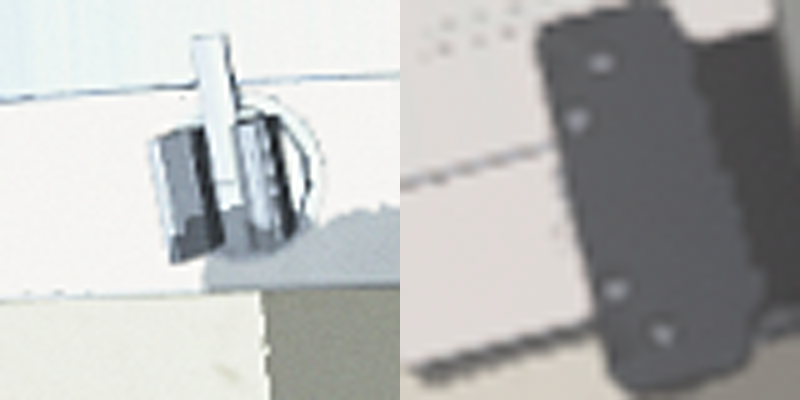

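Run:
```python
from h import *
w=shot("wrist"); print("cam",ray(w,w["cx"],w["cy"]))
c=lambda u,v:(126+u/5-.1,110+v/5-.1)
A=[at_z(w,*c(*q),z) for q,z in(((240,245),.0695),((209,38),.0695),((325,180),.06))]
print(np.round(A,4)); d=A[1]-A[0]; print("yaw",np.degrees(np.arctan2(d[1],d[0])),np.linalg.norm(d),"centre",A[0]+d*14/48, A[1]-d/np.linalg.norm(d)*.034)
# wall top corners at z=.087: left wall outer-left far, right wall near
W=[at_z(w,*c(*q),.087)[:2] for q in((155,140),(203,123),(240,122),(278,116))]; print(np.round(W,4))
e=at_z(w,*c(0,102),.06)-at_z(w,*c(400,75),.06); print("hatch edge yaw",np.degrees(np.arctan2(e[1],e[0])))
ts=env.silhouettes("screwdriver",w)
for d in ts: print(d["conf"],d["rect"])
```

```text
cam (array([0.54963441, 0.21719479, 0.39311258]), array([-0.29600103, -0.0642323 , -0.9530255 ]))
[[0.4692 0.2946 0.0695]
 [0.5143 0.3094 0.0695]
 [0.4858 0.2793 0.06  ]]
yaw 18.101733497436463 0.04753437884505613 centre [0.48234034 0.29894909 0.0695    ] [0.48202685 0.29884661 0.0695    ]
[[0.4926 0.3129]
 [0.4981 0.3027]
 [0.4998 0.2946]
 [0.5025 0.2866]]
hatch edge yaw 103.43647664396012
0.72 [225.6, 185.4, 286.2, 310.8]
0.61 [344.5, 16.4, 403.8, 59.5]
```

Two floor points on the slot, 47.5 mm apart against 48 mm expected, put its centre at about (0.483, 0.299) with a yaw of 18°. I'll move above it.

Request:
drive_tool --pt "-1 0.012 -0.031 0 0" --pt "-1 0.012 -0.031 0 0" --pt "-1 0.011 -0.0305 0 0" --pt "-1 0 0 0.02 -5.7" --pt "-1 0 0 0.03 0" --pt "-1 0 0 0.01 0" --pt "-1 0 0 0 0"

```text
time_s: 9.72
tcp_pos: [0.4828, 0.2989, 0.1926]
ee_rot: [180.0, 0.1, 18.0]
contact_force: [-0.1, 0.5, -0.7]
finger_gap: 0.0258
finger_force: 40.0
```

Run:
```python
from h import *
o=env.observe(); print({k:np.round(o[k],4).tolist() for k in("time_s","tcp_pos","ee_rot","joints","contact_force")})
w=shot("wrist");s=shot("scene")
def crop(p,X,h): 
    u,v=map(int,np.round(proj(p,X))); return u-h,v-h,cv2.resize(p["frame"][v-h:v+h,u-h:u+h],(400,400),interpolation=cv2.INTER_CUBIC)
a=crop(w,[.483,.299,.08],45);b=crop(s,[.483,.299,.09],30);print(a[:2],b[:2])
save(np.hstack([a[2],b[2]]),"f2.png")
t=o["tcp_pos"]-[0,0,.0978]; print("exp tip",proj(w,t),proj(s,t),"slot",proj(w,[.483,.299,.0695]))
```

```text
{'time_s': 9.725, 'tcp_pos': [0.4828, 0.2989, 0.1926], 'ee_rot': [179.9746, 0.0509, 18.0323], 'joints': [-56.543, 23.5025, 26.663, 103.6132, -12.4737, 55.8446, -96.6957], 'contact_force': [-0.1101, 0.5227, -0.7325]}
(209, 150) (177, 154)
exp tip (np.float64(253.79501876331648), np.float64(200.7114855202656)) (np.float64(206.29963074608045), np.float64(182.65304045608266)) slot (np.float64(253.90076935903406), np.float64(191.50074433772264))
```

View pics/f2.png

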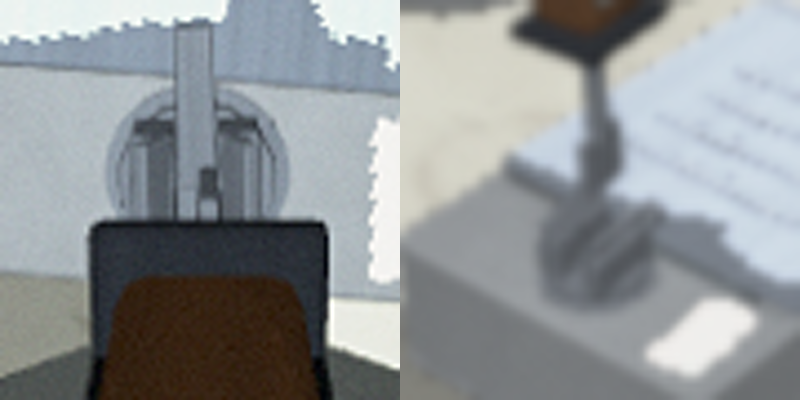

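In the wrist crop the blade edge at (207,185) sits about 2 mm right of the slot's midline (196), and the yaw lines up. I'll shift 2 mm and insert.

Request:
drive_tool --pt "-1 0 -0.002 0 0" --pt "-1 0 0 0.005 0" --pt "-1 0 0 0.005 0" --pt "-1 0 0 0.005 0" --pt "-1 0 0 0.004 0" --pt "-1 0 0 0.003 0" --pt "-1 0 0 0 0"

```text
time_s: 10.7
tcp_pos: [0.4822, 0.3009, 0.1705]
ee_rot: [180.0, 0.0, 18.1]
contact_force: [0.4, 0.3, -1.7]
finger_gap: 0.0257
finger_force: 40.0
```

Request:
drive_tool --pt "-1 0 0 0.001 0" --pt "-1 0 0 0 -5" --pt "-1 0 0 0 -8" --pt "-1 0 0 0 -8" --pt "-1 0 0 0 -8" --pt "-1 0 0 0 -8" --pt "-1 0 0 0 0"

```text
time_s: 11.58
tcp_pos: [0.4827, 0.3008, 0.1699]
ee_rot: [180.0, -0.0, 55.0]
contact_force: [1.4, -0.3, -2.2]
finger_gap: 0.0255
finger_force: 40.0
```

Request:
drive_tool --pt "-1 0 0 0 -8" --pt "-1 0 0 0 -8" --pt "-1 0 0 0 -8" --pt "-1 0 0 0 -8" --pt "-1 0 0 0 -8" --pt "-1 0 0 0 -7" --pt "-1 0 0 0 0" --pt "-1 0 0 0 0" --pt "-1 0 0 0 0" --pt "-1 0 0 0 0" --pt "-1 0 0 0 0" --pt "-1 0 0 0 0"

```text
time_s: 13.08
tcp_pos: [0.4825, 0.3012, 0.1699]
ee_rot: [180.0, -0.0, 102.0]
contact_force: [2.8, 2.4, -1.4]
finger_gap: 0.0257
finger_force: 40.0
```

Run:
```python
from h import *
o=env.observe(); print({k:np.round(o[k],4).tolist() for k in("time_s","tcp_pos","ee_rot","joints","contact_force","ft_torque")})
s=shot("scene");w=shot("wrist")
save(np.hstack([cv2.resize(s["frame"][120:240,150:310],(480,360)),cv2.resize(w["frame"],(320,240))[:, :] if 0 else cv2.copyMakeBorder(cv2.resize(w["frame"],(320,240)),0,120,0,0,0)]),"h.png")
```

```text
{'time_s': 13.075, 'tcp_pos': [0.4825, 0.3012, 0.1699], 'ee_rot': [179.9584, -0.0236, 102.0479], 'joints': [-41.0295, 23.7842, 4.9989, 103.6968, -2.5414, 52.579, -22.8621], 'contact_force': [2.7949, 2.4315, -1.3951], 'ft_torque': [0.771, -0.7453, -0.0202]}
```

View pics/h.png

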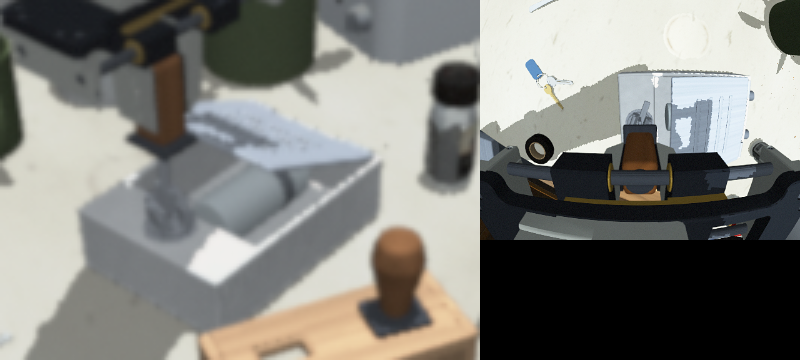

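The hatch is up with the blade in the slot, showing the cartridge at (235,195), and the empty hole is visible at (280,347). I'll back off, lift, turn back and return.

Request:
drive_tool --pt "-1 0 0 0 8" --pt "-1 0 0 -0.01 0" --pt "-1 0 0 -0.02 0" --pt "-1 0 0 -0.03 0" --pt "-1 0 0 -0.03 0" --pt "-1 0 0 0 10" --pt "-1 0 0 0 10" --pt "-1 0 0 0 10" --pt "-1 0 0 0 10" --pt "-1 0 0 0 10" --pt "-1 0 0 0 10" --pt "-1 0 0 0 10"

```text
time_s: 14.68
tcp_pos: [0.4816, 0.3004, 0.26]
ee_rot: [180.0, 0.1, 23.9]
contact_force: [0.3, -0.1, -2.2]
finger_gap: 0.0259
finger_force: 40.0
```

Request:
drive_tool --pt "-1 0 0 0 10" --pt "-1 0 0 0 10" --pt "-1 0 0 0 10" --pt "-1 0 0 0 6.5" --pt "-1 0 0 0 0"

```text
time_s: 15.3
tcp_pos: [0.4817, 0.3007, 0.2599]
ee_rot: [180.0, 0.1, -12.2]
contact_force: [-0.4, -0.1, -1.6]
finger_gap: 0.0259
finger_force: 40.0
```

Request:
drive_tool --pt "-1 0.003 0.043 0 0.3" --pt "-1 0.003 0.043 0 0" --pt "-1 0.003 0.043 0 0" --pt "-1 0.002 0.041 0 0" --pt "-1 0 0 0 0" --pt "-1 0 0 0 0"

```text
time_s: 16.05
tcp_pos: [0.4557, 0.1331, 0.26]
ee_rot: [-180.0, 0.0, -12.6]
contact_force: [-0.4, 0.4, -1.1]
finger_gap: 0.0257
finger_force: 40.0
```

Request:
drive_tool --pt "-1 0.001 0 0.03 0" --pt "-1 0 0 0.03 0" --pt "-1 0 0 0.01 0" --pt "-1 0 0 0 0"

```text
time_s: 16.55
tcp_pos: [0.4566, 0.133, 0.1896]
ee_rot: [179.9, 0.0, -12.6]
contact_force: [-0.3, -0.3, -1.7]
finger_gap: 0.0262
finger_force: 40.0
```

Run:
```python
from h import *
o=env.observe(); print({k:np.round(o[k],4).tolist() for k in("time_s","tcp_pos")})
w=shot("wrist");s=shot("scene")
def crop(p,X,h): 
    u,v=map(int,np.round(proj(p,X))); return cv2.resize(p["frame"][v-h:v+h,u-h:u+h],(400,400),interpolation=cv2.INTER_CUBIC)
save(np.hstack([crop(w,[.456,.133,.08],50),crop(s,[.456,.133,.1],40)]),"r.png")
```

```text
{'time_s': 16.55, 'tcp_pos': [0.4566, 0.133, 0.1896]}
```

View pics/r.png

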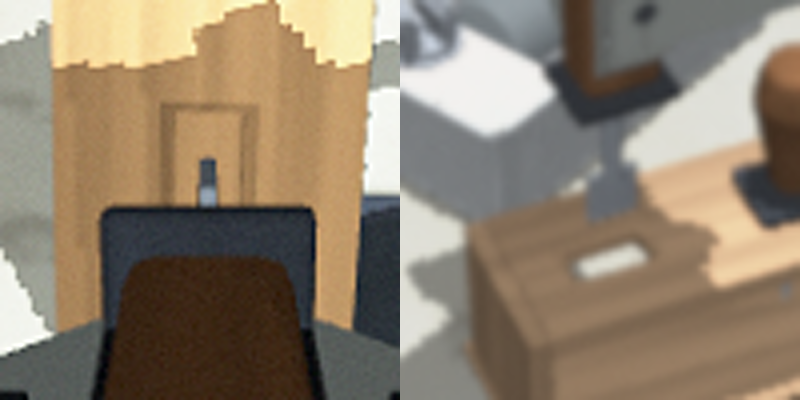

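The blade at (208,165) is centred over the hole (160–258) and aligned with it. I'll lower it in, watching the force.

Request:
drive_tool --pt "-1 0 0 0.01 0" --pt "-1 0 0 0.01 0" --pt "-1 0 0 0.01 0" --pt "-1 0 0 0.01 0" --pt "-1 0 0 0.01 0" --pt "-1 0 0 0.01 0" --pt "-1 0 0 0.01 0" --pt "-1 0 0 0.004 0" --pt "-1 0 0 0 0"

```text
time_s: 17.77
tcp_pos: [0.4566, 0.1324, 0.1155]
ee_rot: [180.0, 0.0, -12.7]
contact_force: [0.3, 0.1, -1.9]
finger_gap: 0.0258
finger_force: 40.0
```

Request:
drive_tool --pt "-1 0 0 0.002 0" --pt "-1 0 0 0 0" --pt "0.4 0 0 0 0" --pt "0.4 0 0 0 0" --pt "0.4 0 0 0 0" --pt "0.4 0 0 0 0" --pt "0.4 0 0 -0.02 0" --pt "0.4 0 0 -0.04 0" --pt "0.4 0 0 -0.04 0" --pt "0.4 0 0 -0.05 0" --pt "0.4 0 0 0 0" --pt "0.4 0 0 0 0"

```text
time_s: 19.27
tcp_pos: [0.4564, 0.1326, 0.2634]
ee_rot: [-180.0, 0.0, -12.7]
contact_force: [0.3, -0.8, -0.0]
finger_gap: 0.064
finger_force: 0.0
```

Run:
```python
from h import *
o=env.observe(); print({k:np.round(o[k],4).tolist() for k in("time_s","tcp_pos","finger_gap","contact_force")})
s=shot("scene"); save(cv2.resize(s["frame"][120:290,170:350],(640,600)),"e.png")
```

```text
{'time_s': 19.275, 'tcp_pos': [0.4564, 0.1326, 0.2634], 'finger_gap': 0.064, 'contact_force': [0.284, -0.7777, -0.0212]}
```

View pics/e.png

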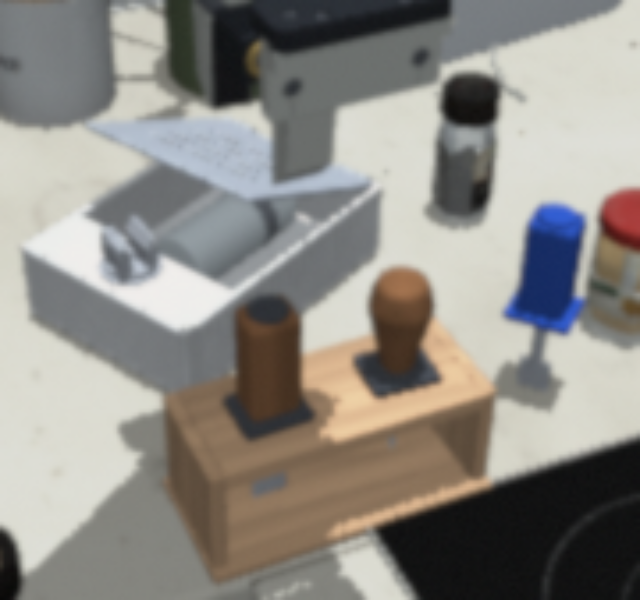

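The screwdriver hangs upright in its hole at (268,360), the awl is in place at (400,320), the hatch is up and the gripper is clear.

```bash
python3 -c "
from workcell import env
print(env.sign_off())"
```

```text
the job is handed in; nothing more can be done
None
```

The hatch is open and standing up, the screwdriver hangs back upright in its original hole, the awl was left in place, and the job was handed in at about 19 s of the 45 s allowed; no verdict was returned.

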